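# Set the brake lever and press the lift key home

### The job

On the grey lift unit, first swing the black-knobbed lever until its red pointer lines up with the yellow marker, and leave it there. Then lift the blue-handled T-key out of its wooden block, turn it until its four splines mesh with the cross-shaped slots of the square metal socket, slide it fully home, and push on so that the sprung socket is pressed all the way down into the unit. Finish while still gripping the key and holding the socket down, and leave the can, the jar and the cork block where they are.

Things in the scene. Friction and masses are not known exactly. Their poses are not given: they have to be found in the camera images.
- lever_knob (a point): Middle of the upright black knob (20 mm diameter, 42 mm tall; this point 41 mm above the unit's flat top) at the end of the lever. The lever swings level about a vertical axis, knob 85 mm from it; about 1.5 N at the knob moves it and it stays where left. The point's -x axis points outward along the lever, z up.
- lever_pointer (a point): Tip of the lever's red pointer, on the lever's centre line, 108 mm from the pivot, 11 mm above the unit's top.
- marker (a point): Point where the pointer's tip must come: inner end of the small yellow marker (about 20 x 9 mm, flat on the unit's top) on the lever's scale, 108 mm from the pivot. It stays put. It lies 0.3 to 1.3 rad anticlockwise (seen from above) of where the lever starts, within the lever's swing.
- lever_pivot (a point): Vertical axis of the lever, at the height of the unit's flat top. The unit is a fixed grey housing 180 x 270 mm, 34 mm high, with a motor 73 mm high along its far (+x) edge. The point's axes are the unit's: seen from it, the socket's axis lies at (-50, -145) mm in x, y.
- key_handle (a point): Centre of the T-key's blue handle bar: 66 mm long (along this point's x), 15 mm wide (y), 22 mm high; z up. Below it: shank 14 mm diameter, 32 mm long; round collar 40 mm diameter, 6 mm thick; splined stem 30 mm long. About 0.15 kg. At the start the key hangs upright by its collar in its block, handle turned anyhow.
- key_tip (a point): Centre of the foot of the key's stem, 77 mm below the handle's centre; axes as the handle's. The stem is a plus sign in section, splines along x and y, 26 mm tip to tip, 8 mm thick (lowest 6 mm: 23 and 6 mm). The collar's underside, 30 mm above this point, meets the socket's face when the key is home.
- socket_mouth (a point): Centre of the upper face of the socket: a square aluminium block 48 mm wide, face 80 mm above the bench when up, with a plus-shaped recess 40 mm deep: slots along this point's x and y, 30 mm long, 11 mm wide (the key fits in any of four positions, clearance 1.5 mm a side). z up. The block turns about the vertical only stiffly (0.7 N m).
- socket (a joint): How far the socket block is pressed down (m): 0 up, 0.010 all the way down at its stop. A spring holds it up: about 4 N starts it moving, about 13 N holds it right down (the key's own weight not counted).
- keyblock: Fixed wooden block 70 x 70 mm, 46 mm high, with a round hole 30 mm across and 38 mm deep in its top that holds the key. Origin at the centre of its underside.
- filler_can: Bystander: upright can with a green label, 66 mm diameter, 95 mm high. Origin at the centre of its underside.
- sanding_block: Bystander: cork sanding block 100 x 60 x 30 mm lying flat. Origin at the centre of its underside.
- screw_jar: Bystander: clear jar with a grey cap, 60 mm diameter, 80 mm high. Origin at the centre of its underside.
Things that resemble listed ones, but are neither listed nor needed, are in the scene too. Leave any green or pink look-alike of the part that bears key_handle alone.

How it is judged (in metres and radians):
On the way, in this order (a step that is already met when the one before it is completed fails the run):
1. the lever's pointer stands at the yellow marker (within 10 mm) and the gripper has left the lever (horizontal distance between lever_pointer and marker below 0.01 m and contact force between the fingers and lever below 0.1 N), for 0.2 s.
2. the key is out of its block (the foot of its stem is above the block's top) (z of key_tip in the frame of keyblock above 0.048 m), for 0.1 s.
At the end, for the whole second after the job is handed in: Through the last second: pointer within 10 mm of the marker point; stem at least 26 of its 30 mm deep in the socket, within 6 mm of its centre, upright within 0.12 rad; socket held down at least 7 of its 10 mm; fingers pressing on the key with more than 2 N (horizontal distance between lever_pointer and marker below 0.01 m and z of key_tip in the frame of socket_mouth below -0.026 m and horizontal distance between key_tip and socket_mouth below 0.006 m and angle between key_tip's own z axis and vertical below 0.12 rad and value of joint socket above 0.007 m and contact force between the fingers and key above 2 N); the arm keeps its last pose, push and grip.
It fails at once if the filler can is pushed more than 30 mm or tipped over (distance of filler_can from where it was at the start of the episode above 0.03 m or angle between filler_can's own z axis and vertical above 0.5 rad).
It fails at once if the sanding block is pushed more than 30 mm or tipped over (distance of sanding_block from where it was at the start of the episode above 0.03 m or angle between sanding_block's own z axis and vertical above 0.5 rad).
It fails at once if the screw jar is pushed more than 30 mm or tipped over (distance of screw_jar from where it was at the start of the episode above 0.03 m or angle between screw_jar's own z axis and vertical above 0.5 rad).
It also fails if it takes over 58 s, if anything falls off the work surface, if the arm or the gripper's body presses on something with over 40 N, if the wrist force passes 120 N, or if a joint passes its speed limit or range.

### The arm

A 6-joint arm with a two-finger parallel gripper is mounted at the origin on the work surface. World frame = base frame: x ahead of the robot, y to its left, z up, the work surface at z = 0. Lengths are in mm, angles in rad, forces in N, time in s.
With the tool pointing down it reaches from about 400 to 925 mm from the base axis. Payload 12.5 kg.
Tool frame: the origin (TCP) lies on the centre line of the jaws, within the pads' length; the fingertips stand 25 mm ahead of it and the grasp point (between the pads) lies 6 mm ahead of it (env.tip_extent is the distance from the TCP to the fingertips, in mm); x points along the fingers, z is the direction in which the jaws open and shut, and the axes are right-handed (so a half turn about x gives the same grasp; the last joint's range is limited). The gripper opens to 95 mm and grips with 3 to 60 N. Pads are 20 mm wide; open, the fingers measure 119 mm over their backs; the gripper's body (75 mm by 180 mm) begins 59 mm behind the grasp point.
Start: joints at [1.206, 0.491, 1.559, -0, 1.092, -0.106], TCP at [159.933, 604.209, 208.461] pointing down, gripper open.
Joint ranges: [-3.1, 3.1], [-0.84, 2.19], [0.05, 2.79], [-1.13, 4.28], [0.06, 2.93], [-2.69, 2.69]. Speed limits (rad/s): [2.22, 2.22, 2.79, 3.14, 3.14, 3.14].

### API

Orientations are given as [roll, pitch, yaw] about the fixed x, y, z axes, in that order (R = Rz(yaw) Ry(pitch) Rx(roll)).
In Python, from cell import env gives the robot as it stands.
- The arm moves only by the tool step_arm, never from a script. Its argument "rows" is a list of rows, each a list of 6 numbers: the shift along the tool's x, y, z in mm, then the turn, a rotation vector about the tool's x, y, z in rad. In form: [[x, y, z, wx, wy, wz], ...]. A call has 1 to 8 rows; each row shifts and turns the pose as measured when the row begins, along the tool's axes as they then stand; what a row does not reach is not made up. A row lasts 1/8 s, in which the tool goes at most 62.5 mm and 10.7 degrees, less where a joint would pass 70% of its speed; a pose out of reach is approached as far as the arm can. A call is refused whole if a number of a shift passes 62.5 or a number of a turn 0.188, either way. A call with a gripper value outside its range is refused whole. "grip" is the finger opening in mm, from 0 to 95.1, set as the call begins (left out, the last holds). The fingers move at their own pace and stop on an object; the grip force is fixed at half the most. Time passes only in rows, so rows that do not move let the fingers close. It gives the time, the measured TCP pose, the force and the opening at its end, in the units of the state.
- env.state(): the state, without advancing time (a new reading comes with each control period).
- env.read_camera(name): name is "side" or "top" or "wrist"; returns the picture (384x512x3 uint8, red, green, blue); there is no depth.
- env.get_calibration(name): a dict with "fx", "fy", "cx", "cy" (pixels), "D" ([k1, k2, p1, p2, k3] as OpenCV has them; the pictures are not rectified), "pose" (4x4, takes a point from camera to world coordinates); the wrist camera has in their place "hand_eye" (4x4, takes a point from camera to tool coordinates, whose origin is the TCP and whose axes are the tool frame's). Camera axes: x right, y down, z forward; pixel columns grow to the right and rows downward; lengths in mm; the calibration is good to about 2 mm. A picture is of the moment at which its call begins: read the wrist's pose just before it. get_calibration takes no time and is no camera call.
- env.job_done(): hands the job in, once; it reports no verdict.
The state is a dict: "t": time; "joints": joint angles; "qvel": joint speeds; "tau": joint torques, N m; "eef_pos": TCP position; "tcp_rot": TCP orientation; "ft_force": force on the tool from outside, world axes, zero at the start; "moment": the same for the moment, N m; "opening": opening from 0.0 (shut) to 1.0 (fully open).
Only numpy, scipy, OpenCV 4.12 (cv2) and the standard library are available. Lean on these libraries where they do the work, as an engineer would, in place of code of your own. Each camera call takes 0.05 s, during which the arm holds its last target.

## Working session

There is one attempt and no reset: what is moved stays moved. The work goes in short steps, Python scripts to look and compute and a tool call to move; the robot and the scene stay as the last step left them, time stands still between calls to the robot, and variables do not carry over. Pictures are saved under pics/ and viewed, and the job is handed in when it is done.

Besides the shell and the picture viewer there is one more tool, called as a command line: name --pt "numbers of a row" for each row, then --argument value for the rest. step_arm: Moves the arm, as the interface text tells. Its arguments: {"type":"object","properties":{"rows":{"type":"array","items":{"type":"array","items":{"type":"number"}}},"grip":{"type":"number"}},"required":["rows"]}

```bash
mkdir -p pics; ls; python3 - <<'E'
from cell import env
import cv2
s=env.state();print(s)
for n in ("side","top","wrist"):
    im=env.read_camera(n);cv2.imwrite(f"pics/{n}0.png",im[:,:,::-1]);c=env.get_calibration(n);print(n,c)
E
```

```text
pics
{'t': 0.0, 'joints': array([ 1.20645432e+00,  4.91559595e-01,  1.55944276e+00, -1.11673762e-05,
        1.09168858e+00, -1.05615589e-01]), 'qvel': array([ 3.97538079e-04,  1.03601709e-03,  1.71539210e-04,  8.76021796e-04,
        3.08767601e-05, -1.77375092e-03]), 'tau': array([ 3.51937015e-03, -6.12650299e+01, -2.58178890e+01,  6.94908598e-02,
        4.81867057e-02, -6.27819281e-05]), 'eef_pos': array([159.80842856, 603.97058162, 207.86403253]), 'tcp_rot': array([ 3.04499489,  1.569698  , -1.92611535]), 'ft_force': array([ 0.16527719, -0.67180916, -0.12893153]), 'moment': array([ 0.07157648,  0.00538604, -0.00266529]), 'opening': 1.0008877062865646}
side {'fx': 431.92359669197606, 'fy': 431.92359669197606, 'cx': 248.25946496469874, 'cy': 193.278611370328, 'D': array([-0.06923681,  0.        ,  0.        ,  0.        ,  0.        ]), 'pose': array([[ 7.63595128e-01, -4.47623427e-01,  4.65355508e-01,
         8.07777406e+01],
       [-6.45613025e-01, -5.40797166e-01,  5.39186654e-01,
        -6.42094309e+02],
       [ 1.03103621e-02, -7.12159879e-01, -7.01941595e-01,
         8.
[... 479 characters left out ...]
447819e-03, -1.35499006e-01, -9.90743842e-01,
         1.01141882e+03],
       [ 0.00000000e+00,  0.00000000e+00,  0.00000000e+00,
         1.00000000e+00]])}
wrist {'fx': 344.1840186040756, 'fy': 344.1840186040756, 'cx': 256.95568685225186, 'cy': 190.59806897179183, 'D': array([-0.00952649,  0.        ,  0.        ,  0.        ,  0.        ]), 'hand_eye': array([[-3.90908696e-04, -2.93083448e-01,  9.56086785e-01,
        -1.75848082e+02],
       [ 4.40049840e-04, -9.56086816e-01, -2.93083277e-01,
         8.39065605e+01],
       [ 9.99999827e-01,  3.06157035e-04,  5.02713975e-04,
         3.47765766e-01],
       [ 0.00000000e+00,  0.00000000e+00,  0.00000000e+00,
         1.00000000e+00]])}
```

View pics/side0.png

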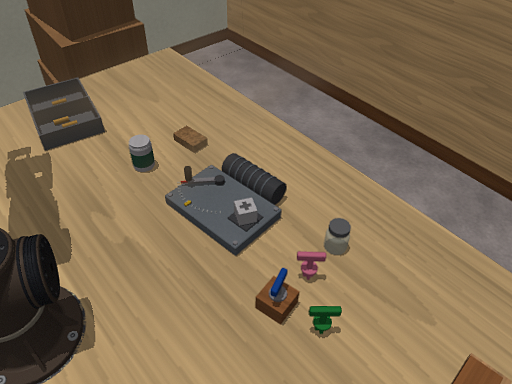

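View pics/top0.png

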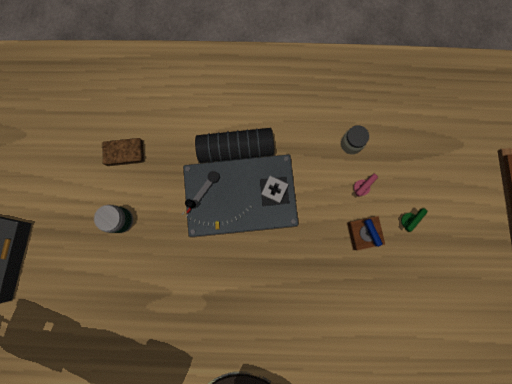

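View pics/wrist0.png

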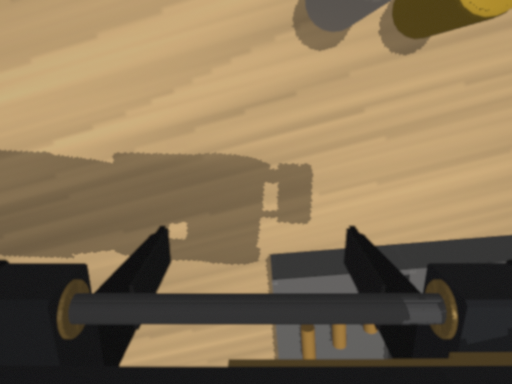

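```bash
cat > h.py <<'E'
import numpy as np,cv2
from cell import env
from scipy.spatial.transform import Rotation as R
def pose():
    s=env.state();T=np.eye(4);T[:3,:3]=R.from_euler('xyz',s['tcp_rot']).as_matrix();T[:3,3]=s['eef_pos'];return T
def cal(n,Tt=None):
    c=env.get_calibration(n);K=np.array([[c['fx'],0,c['cx']],[0,c['fy'],c['cy']],[0,0,1]])
    P=c['pose'] if n!='wrist' else Tt@c['hand_eye'];return K,c['D'],P
def ray(C,uv):
    K,D,P=C;p=cv2.undistortPoints(np.array(uv,float).reshape(-1,1,2),K,D).reshape(-1,2)
    d=np.c_[p,np.ones(len(p))]@P[:3,:3].T;return P[:3,3],d
def onz(C,uv,z):
    o,d=ray(C,uv);return o+d*((z-o[2])/d[:,2])[:,None]
def proj(C,X):
    K,D,P=C;W=np.linalg.inv(P);rv=cv2.Rodrigues(W[:3,:3])[0]
    return cv2.projectPoints(np.array(X,float).reshape(-1,1,3),rv,W[:3,3],K,D)[0].reshape(-1,2)
def tri(C1,u1,C2,u2):
    A=np.zeros((3,3));b=np.zeros(3)
    for C,u in((C1,u1),(C2,u2)):
        o,d=ray(C,[u]);d=d[0]/np.linalg.norm(d[0]);M=np.eye(3)-np.outer(d,d);A+=M;b+=M@o
    return np.linalg.solve(A,b)
E
python3 - <<'E'
import cv2
t=cv2.imread('pics/top0.png');s=cv2.imread('pics/side0.png')
cv2.imwrite('pics/topA.png',cv2.resize(t[125:255,175:305],None,fx=4.6,fy=4.6,interpolation=cv2.INTER_CUBIC))
cv2.imwrite('pics/topB.png',cv2.resize(t[165:255,335:435],None,fx=6,fy=6,interpolation=cv2.INTER_CUBIC))
cv2.imwrite('pics/sideA.png',cv2.resize(s[140:340,160:360],None,fx=3,fy=3,interpolation=cv2.INTER_CUBIC))
E
```

```text
(no output)
```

View pics/topA.png

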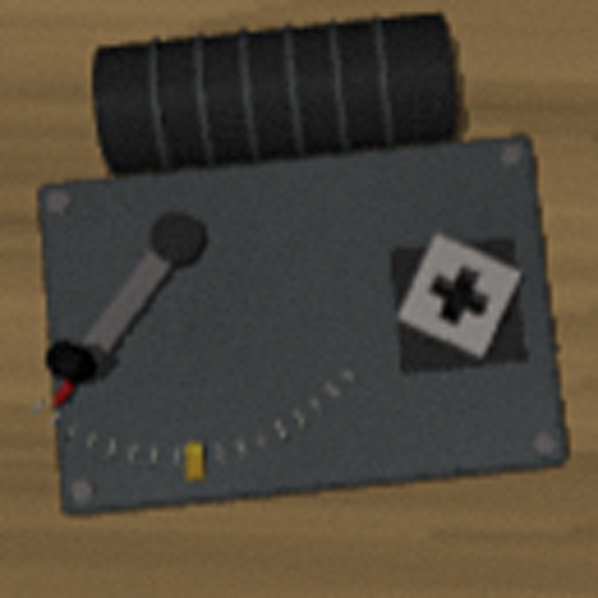

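View pics/topB.png

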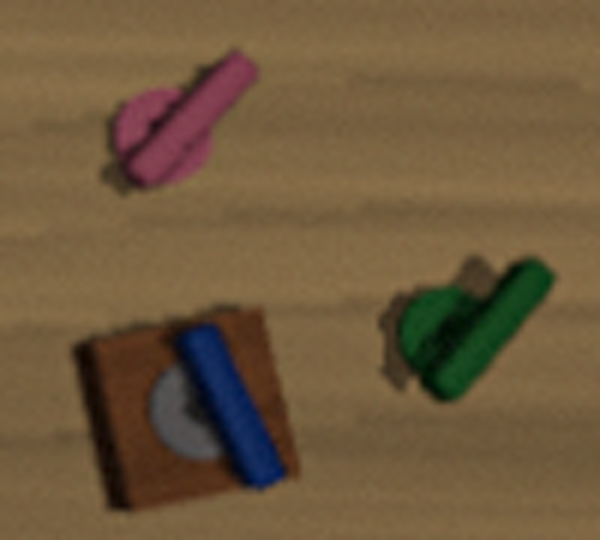

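View pics/sideA.png

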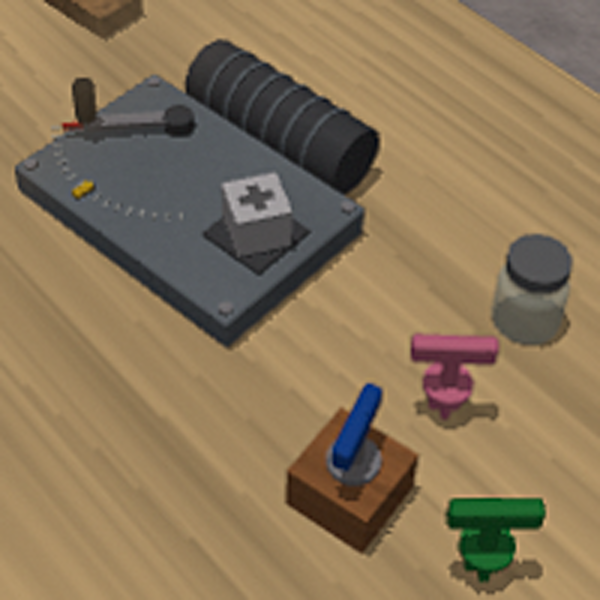

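```bash
python3 - <<'E'
from h import *
T=cal('top');S=cal('side')
f=lambda a,k,o:(np.array(a,float)+.5)/k-.5+np.array(o)
ft=lambda a:f(a,4.6,(175,125)); fb=lambda a:f(a,6,(335,165)); fs=lambda a:f(a,3,(160,140))
c=onz(T,ft([[40,185],[528,135],[567,465],[65,515]]),34);print('unit corners top\n',c.round(1))
for a,b in((0,1),(1,2),(2,3),(3,0)):print(np.linalg.norm(c[a]-c[b]))
cs=onz(S,fs([[17,172],[153,75],[363,212],[230,335]]),34);print('side corners',cs.round(1))
ctr=c.mean(0);print(ctr,cs.mean(0))
# yaw: far edge direction = -unit y (270 long) 
ey=(c[0]-c[1])+(c[3]-c[2]);yaw=np.arctan2(-ey[0],ey[1]);print('yaw',yaw)
Rz=R.from_euler('z',yaw).as_matrix()
for z in(34,50):print('pivotcap',z,onz(T,ft([[179,240]]),z).round(1))
print('pivot side',onz(S,fs([[180,121]]),48).round(1))
print('sock top',onz(T,ft([[461,296]]),80).round(1),'side',onz(S,fs([[257,198]]),80).round(1),'tri',tri(T,ft([461,296]),S,fs([257,198])))
sc=onz(T,ft([[438,233],[522,270],[484,358],[398,318]]),80);print('sockcorners',sc.round(1),sc.mean(0));
e=[sc[(i+1)%4]-sc[i] for i in range(4)];print([ (np.linalg.norm(v).round(1),(np.arctan2(v[1],v[0])%(np.pi/2)).round(3)) for v in e])
sc=onz(S,fs([[222,183],[279,174],[292,212],[236,229]]),80);print('side',sc.mean(0));
e=[sc[(i+1)%4]-sc[i] for i in range(4)];print([ (np.linalg.norm(v).round(1),(np.arctan2(v[1],v[0])%(np.pi/2)).round(3)) for v in e])
print('knob tri',tri(T,ft([68,360]),S,fs([82,90])), onz(T,ft([[68,362]]),96))
print('pointer',onz(T,ft([[60,401]]),45),onz(S,fs([[65,128]]),45))
for n,C in(('top',T),('side',S)):
    im=cv2.imread(f'pics/{n}0.png');h=cv2.cvtColor(im,cv2.COLOR_BGR2HSV)
    m=cv2.inRange(h,(20,150,110),(32,255,255));k,l,st,ce=cv2.connectedComponentsWithStats(m)
    for i in range(1,k):
        if st[i,4]>5:print(n,'yel',ce[i],st[i],onz(C,[ce[i]],34.5).round(1))
    m=cv2.inRange(h,(105,130,50),(128,255,255));k,l,st,ce=cv2.connectedComponentsWithStats(m)
    for i in range(1,k):
        if st[i,4]>20:print(n,'blue',ce[i],st[i])
E
```

```text
unit corners top
 [[ 627.5  159.3   34. ]
 [ 661.3 -104.2   34. ]
 [ 483.8 -127.7   34. ]
 [ 450.6  136.9   34. ]]
265.6434339387437
178.9917283387785
266.6570044845058
178.26103235462932
side corners [[ 449.5  130.2   34. ]
 [ 624.9  159.4   34. ]
 [ 657.2 -106.4   34. ]
 [ 481.3 -137.    34. ]]
[555.80483138  16.09092794  34.        ] [553.21069166  11.57562437  34.        ]
yaw 0.12616327145287326
pivotcap 34 [[599.1  82.5  34. ]]
pivotcap 50 [[596.6  80.4  50. ]]
pivot side [[596.   77.6  48. ]]
sock top [[566.5 -68.7  80. ]] side [[567.8 -67.3  80. ]] tri [566.33466355 -68.74583078  82.10412651]
sockcorners [[598.7 -56.3  80. ]
 [580.7 -99.6  80. ]
 [535.1 -81.1  80. ]
 [554.4 -36.9  80. ]] [567.22307205 -68.45515588  80.        ]
[(np.float64(46.9), np.float64(1.175)), (np.float64(49.2), np.float64(1.185)), (np.float64(48.2), np.float64(1.158)), (np.float64(48.4), np.float64(1.159))]
side [567.09192173 -68.42931746  80.        ]
[(np.float64(49.8), np.float64(1.097)), (np.float64(45.7), np.float64(1.101)), (np.float64(50.2), np.float64(1.269)), (np.float64(54.3), np.float64(1.106))]
knob tri [527.04018031 128.97711964  90.3310989 ] [[526.29201629 127.37632782  96.        ]]
pointer [[510.10566467 140.36323053  45.        ]] [[510.03012913 140.58898006  45.        ]]
top yel [216.86956522 224.73913043] [215 221   4   8  23] [[481.1  69.4  34.5]]
top blue [373.4969697  232.24848485] [366 219  16  27 165]
side yel [187.06666667 202.26666667] [184 200   7   5  15] [[483.5  75.5  34.5]]
side blue [278.2254902  282.10784314] [271 268  16  29 204]
```

```bash
cat >> h.py <<'E'
def plan(p,yaw,n=8):
    """target TCP p, tool pointing down, tool z axis horizontally at angle yaw (mod pi)"""
    T=pose();z=T[:3,2];cur=np.arctan2(z[1],z[0])
    d=(yaw-cur+np.pi/2)%np.pi-np.pi/2;yaw=cur+d
    zz=np.array([np.cos(yaw),np.sin(yaw),0]);xx=np.array([0,0,-1.]);G=np.c_[xx,np.cross(zz,xx),zz]
    dp=T[:3,:3].T@(np.array(p)-T[:3,3]);rv=R.from_matrix(T[:3,:3].T@G).as_rotvec()
    print('pos',T[:3,3].round(1),'yaw',round(cur,3),'tool dp',dp.round(1),'rv',rv.round(3),'j',env.state()['joints'].round(2),'t',round(env.state()['t'],2))
    print('y axis',T[:3,1].round(3),'z axis',z.round(3))
E
python3 - <<'E'
from h import *
plan([527,128,200],2.55+np.pi/2)
T=cal('top');S=cal('side')
for z in(93,100):print('key',onz(T,[[373.5,232.25]],z),onz(S,[[278.2,282.1]],z))
print(tri(T,[373.5,232.25],S,[278.2,282.1]))
fb=lambda a:(np.array(a,float)+.5)/6-.5+np.array((335,165))
e=onz(T,fb([[199,335],[265,476]]),104);v=e[1]-e[0];print('handle ends',e,np.linalg.norm(v),np.arctan2(v[1],v[0])%np.pi)
b=onz(T,fb([[85,347],[262,310],[298,472],[125,508]]),46);print('block',b.mean(0),np.linalg.norm(b[1]-b[0]))
print('collar',onz(T,fb([[200,408]]),52))
E
```

```text
pos [159.9 604.  208. ] yaw 1.312 tool dp [   8.3 -476.7 -366.2] rv [ 0.333 -0.001  0.   ] j [ 1.21  0.49  1.56 -0.    1.09 -0.11] t 0.15
y axis [-0.967  0.256  0.   ] z axis [ 0.256  0.967 -0.001]
key [[ 470.5874581  -296.03314553   93.        ]] [[ 469.34916164 -293.09872897   93.        ]]
key [[ 470.39323836 -294.14159807  100.        ]] [[ 465.83240534 -296.25730507  100.        ]]
[ 469.44716628 -294.6821236    95.16371798]
handle ends [[ 496.67697981 -280.20462633  104.        ]
 [ 444.39674128 -304.73434507  104.        ]] 57.74885663331823 0.4387027790553768
block [ 470.35828635 -292.28819752   46.        ] 73.42944029287948
collar [[ 470.63889222 -293.70370791   52.        ]]
```

step_arm --pt "0 -47 -36 0 0 0" --pt "0 -47 -36 0 0 0" --pt "0 -47 -36 0 0 0" --pt "0 -47 -36 0 0 0" --pt "0 -47 -36 0 0 0" --pt "0 -47 -36 0 0 0" --pt "0 -47 -36 0 0 0" --pt "0 -47 -36 0 0 0" --grip 60

```text
t: 1.15
eef_pos: [456.1, 220.9, 206.9]
tcp_rot: [3.119, 1.57, -1.845]
ft_force: [0.8, 0.5, 0.6]
opening: 0.634
```

```bash
python3 -c "
from h import *
plan([527,128,170],2.55+np.pi/2)"
```

```text
pos [456.1 220.9 206.9] yaw 1.319 tool dp [ 37.  -91.9 -72.3] rv [ 0.34  -0.001  0.   ] j [ 0.32  0.33  1.85 -0.    0.97 -1.  ] t 1.15
y axis [-0.968  0.249  0.   ] z axis [ 0.249  0.968 -0.001]
```

step_arm --pt "0 -45 -36 0 0 0" --pt "0 -45 -36 0 0 0" --pt "10 0 0 0.17 0 0" --pt "27 0 0 0.17 0 0"

```text
t: 1.65
eef_pos: [530.2, 121.2, 170.0]
tcp_rot: [-1.283, 1.568, -0.318]
ft_force: [-0.9, -0.3, -0.4]
opening: 0.633
```

```bash
python3 -c "
from h import *
plan([527,128,84],2.55+np.pi/2)
T=pose();im=env.read_camera('wrist');cv2.imwrite('pics/w1.png',im[:,:,::-1]);np.save('w1.npy',T)"
```

```text
pos [530.2 121.2 170. ] yaw 0.965 tool dp [86.   6.8  3.7] rv [-0.014  0.001  0.003] j [ 0.1   0.42  1.81 -0.    0.91 -0.86] t 1.65
y axis [-0.822  0.569 -0.003] z axis [0.569 0.822 0.001]
```

View pics/w1.png

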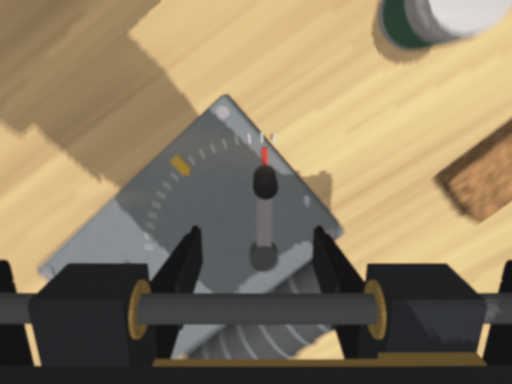

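```bash
python3 - <<'E'
from h import *
C=cal('wrist',np.load('w1.npy'))
im=cv2.imread('pics/w1.png');cv2.imwrite('pics/w1c.png',cv2.resize(im[120:280,140:300],None,fx=3.6,fy=3.6,interpolation=cv2.INTER_CUBIC))
h=cv2.cvtColor(im,cv2.COLOR_BGR2HSV)
m=cv2.inRange(h,(18,140,110),(32,255,255))[:230];k,l,st,ce=cv2.connectedComponentsWithStats(m)
i=1+np.argmax(st[1:,4]);print(ce[i],st[i]);r=cv2.minAreaRect(cv2.findContours((l==i).astype('uint8'),0,1)[0][0]);print(cv2.boxPoints(r));print(onz(C,cv2.boxPoints(r),34.5),onz(C,[ce[i]],34.5))
m=cv2.inRange(h,(0,140,80),(8,255,255))[:230];k,l,st,ce=cv2.connectedComponentsWithStats(m);i=1+np.argmax(st[1:,4]);print('red',ce[i],st[i],onz(C,[[ce[i][0],st[i][1]]],45))
for z in(45,52):print('piv',onz(C,[[264,252]],z))
print('knob top',onz(C,[[265,178]],96))
E
```

```text
[180.95625 165.34375] [172 157  18  17 160]
[[171.00002 161.00002]
 [176.50002 155.50002]
 [191.00002 170.00002]
 [185.50002 175.50002]]
[[471.53760976  65.82391274  34.5       ]
 [470.39666754  73.21526421  34.5       ]
 [488.78549213  75.74333842  34.5       ]
 [490.03114605  68.27058362  34.5       ]] [[479.98947421  70.82374698  34.5       ]]
red [264.15189873 155.72151899] [262 148   5  17  79] [[508.77980805 144.12914824  45.        ]]
piv [[592.5334548   86.76962468  45.        ]]
piv [[589.46412193  88.6896643   52.        ]]
knob top [[519.74578021 136.10332247  96.        ]]
```

View pics/w1c.png

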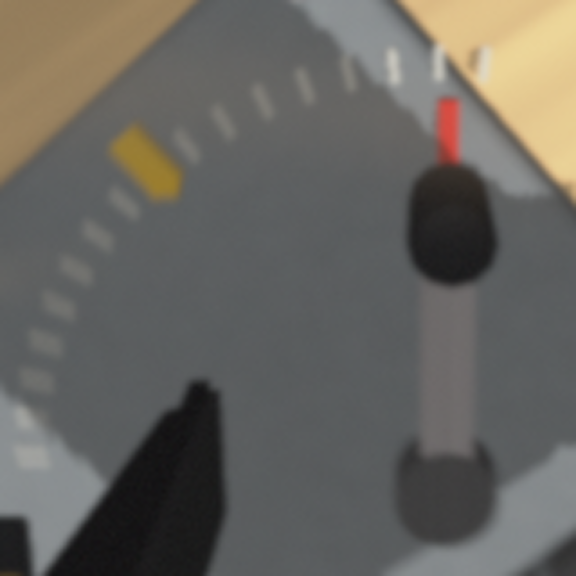

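```bash
python3 - <<'E'
from h import *
C=cal('wrist',np.load('w1.npy'))
f=lambda a:(np.array(a,float)+.5)/3.6-.5+np.array((140,120))
print('knob top',onz(C,f([[452,241]]),96),'base',onz(C,f([[449,207]]),52))
for z in(45,52):print('piv',onz(C,f([[446,497]]),z))
print('marker tip',onz(C,f([[171,193]]),34.5), 'pointer',onz(C,f([[448,97]]),45))
E
```

```text
knob top [[525.38387143 132.43789097  96.        ]] base [[529.18006745 130.24375664  52.        ]]
piv [[597.34790426  82.92542277  45.        ]]
piv [[594.16647226  84.93497038  52.        ]]
marker tip [[489.19569019  70.86809234  34.5       ]] pointer [[507.70749065 144.78831087  45.        ]]
```

step_arm --pt "20 7.6 5.4 0 0 0" --pt "35 0 0 0 0 0" --pt "30 0 0 0 0 0" --pt "0 0 0 0 0 0"

```text
t: 2.2
eef_pos: [525.0, 130.2, 79.8]
tcp_rot: [2.607, 1.567, -2.708]
ft_force: [0.3, -0.7, 0.3]
opening: 0.632
```

```bash
python3 -c "
from h import *
plan([527,130,84],2.54+np.pi/2)
T=pose();im=env.read_camera('wrist');cv2.imwrite('pics/w2.png',im[:,:,::-1])"
```

```text
pos [525.  130.2  79.8] yaw 0.968 tool dp [-4.2 -1.8  0.9] rv [-0.002 -0.004 -0.002] j [ 0.12  0.54  1.89 -0.    0.71 -0.84] t 2.2
y axis [-0.823  0.567  0.002] z axis [ 0.567  0.823 -0.004]
```

View pics/w2.png

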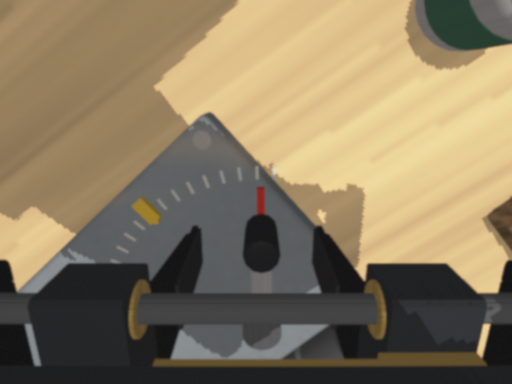

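step_arm --pt "-4 -1 0.5 0 0 0" --pt "0 0 0 0 0 0" --pt "0 0 0 0 0 0" --pt "0 0 0 0 0 0" --grip 14

```text
t: 2.75
eef_pos: [528.4, 130.4, 89.1]
tcp_rot: [-1.204, 1.567, -0.235]
ft_force: [0.1, 0.4, -0.2]
opening: 0.269
```

```bash
python3 -c "
from h import *
plan([527,130,84],2.54+np.pi/2);print(env.state()['opening']*95.1,env.state()['ft_force'])"
```

```text
pos [528.4 130.4  89.1] yaw 0.969 tool dp [ 5.1  0.9 -1.2] rv [-0.     0.001  0.003] j [ 0.12  0.53  1.88 -0.    0.73 -0.85] t 2.75
y axis [-0.824  0.566 -0.003] z axis [0.566 0.824 0.001]
25.575142243609776 [ 0.09029548  0.35925435 -0.20939323]
```

step_arm --pt "5 0 0 0 0 0" --pt "0 -0.4 -8.5 -0.1 0 0" --pt "0 -0.4 -8.5 -0.1 0 0" --pt "0 -0.4 -8.5 -0.1 0 0" --pt "0 -0.4 -8.5 -0.1 0 0" --pt "0 -0.4 -8.5 -0.1 0 0"

```text
t: 3.5
eef_pos: [515.4, 91.6, 85.8]
tcp_rot: [-1.349, 1.561, 0.137]
ft_force: [0.5, 1.6, 2.5]
opening: 0.192
```

```bash
python3 -c "
from h import *
p=np.array([598,82]);
d=np.pi+.105
plan([*(p+85*np.array([np.cos(d),np.sin(d)])),84],d+np.pi/2);print(env.state()['opening']*95.1,env.state()['ft_force'])
T=pose();im=env.read_camera('wrist');cv2.imwrite('pics/w3.png',im[:,:,::-1])"
```

```text
pos [515.4  91.6  85.8] yaw 1.485 tool dp [  1.7   0.3 -18.6] rv [-0.19   0.001  0.01 ] j [ 0.05  0.51  1.94  0.    0.68 -1.44] t 3.5
y axis [-0.996  0.085 -0.009] z axis [0.085 0.996 0.002]
18.296148405853327 [0.46108359 1.59456632 2.49954172]
```

View pics/w3.png

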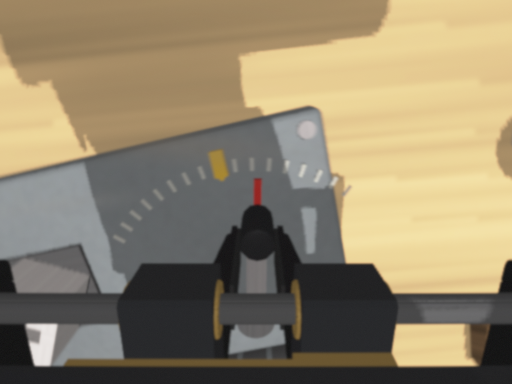

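```bash
cat >> h.py <<'E'
def lev(T,f):
    C=cal('wrist',T);im=cv2.imread(f);h=cv2.cvtColor(im,cv2.COLOR_BGR2HSV)
    m=cv2.inRange(h,(18,140,90),(32,255,255))[:230];k,l,st,ce=cv2.connectedComponentsWithStats(m);i=1+np.argmax(st[1:,4])
    b=onz(C,cv2.boxPoints(cv2.minAreaRect(cv2.findContours((l==i).astype('uint8'),0,1)[0][0])),34.5)
    o=b[np.argsort(-b[:,0])];print('marker inner',o[:2].mean(0),'outer',o[2:].mean(0))
    m=cv2.inRange(h,(0,140,80),(8,255,255))[:230];k,l,st,ce=cv2.connectedComponentsWithStats(m);i=1+np.argmax(st[1:,4]);print('red',ce[i],st[i])
    y,x=np.where(l==i);t=[x[y<y.min()+2].mean(),y.min()];a=onz(C,[t],45);print('tip',a, 'dist',a[0,:2]-o[:2].mean(0)[:2])
E
python3 -c "
from h import *
lev(pose(),'pics/w3.png')"
```

```text
marker inner [491.43736301  69.58479662  34.5       ] outer [471.82740889  67.08073369  34.5       ]
red [257.12280702 191.84795322] [254 179   7  26 171]
tip [[490.46252167  93.70515456  45.        ]] dist [-0.97484135 24.12035794]
```

step_arm --pt "1 -0.5 -9.5 -0.11 0 0" --pt "1 -0.5 -9.5 -0.11 0 0" --pt "0 0 0 0 0 0"

```text
t: 3.92
eef_pos: [515.8, 71.8, 85.8]
tcp_rot: [-1.58, 1.56, 0.133]
ft_force: [-0.7, -0.2, -0.6]
opening: 0.194
```

```bash
python3 -c "
from h import *
T=pose();im=env.read_camera('wrist');cv2.imwrite('pics/w4.png',im[:,:,::-1]);print(T[:3,3],env.state()['ft_force'])
lev(T,'pics/w4.png')"
```

```text
[515.76812964  71.82732444  85.81331843] [-2.08317085 -2.09169583  6.76371059]
marker inner [491.6043521   71.67978956  34.5       ] outer [471.55967425  69.77329064  34.5       ]
red [257.  191.5] [254 179   7  26 178]
tip [[491.10745176  69.05257596  45.        ]] dist [-0.49690035 -2.6272136 ]
```

View pics/w4.png

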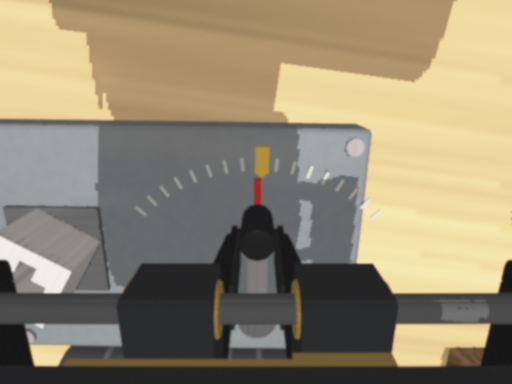

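step_arm --pt "0 0 1.5 0.02 0 0" --pt "0 0 0 0 0 0"

```text
t: 4.22
eef_pos: [515.5, 73.7, 85.8]
tcp_rot: [-1.577, 1.56, 0.112]
ft_force: [-1.3, 0.2, 3.9]
opening: 0.192
```

step_arm --pt "0 0 0 0 0 0" --pt "0 0 0 0 0 0" --pt "0 0 0 0 0 0" --pt "0 0 0 0 0 0" --pt "-35 0 0 0 0 0" --pt "-40 0 0 0 0 0" --grip 55

```text
t: 4.97
eef_pos: [513.4, 73.8, 159.1]
tcp_rot: [-1.314, 1.567, 0.374]
ft_force: [0.0, 0.3, -1.1]
opening: 0.581
```

```bash
python3 -c "
from h import *
T=pose();im=env.read_camera('wrist');cv2.imwrite('pics/w5.png',im[:,:,::-1]);print(T[:3,3],env.state()['ft_force'])
lev(T,'pics/w5.png');plan([567,-68,260],1.17+np.pi/2);
plan([470.5,-294,220],.44+np.pi/2)"
```

```text
[513.44172474  73.7924987  159.05471808] [ 0.97685302 -0.40886227  4.28896379]
marker inner [491.18826345  72.0726177   34.5       ] outer [471.87448223  69.78619714  34.5       ]
red [256.5        169.24324324] [255 160   4  19  74]
tip [[491.67998929  71.68331483  45.        ]] dist [ 0.49172585 -0.38930287]
pos [515.2  73.9 163.9] yaw 1.688 tool dp [ -95.8  -35.8 -147. ] rv [-1.052 -0.005  0.009] j [ 0.01  0.39  1.87  0.    0.86 -1.67] t 5.03
y axis [-0.993 -0.117 -0.01 ] z axis [-0.117  0.993  0.   ]
pos [515.2  73.9 163.9] yaw 1.688 tool dp [ -57.1   87.  -360.1] rv [-0.322 -0.001  0.01 ] j [ 0.01  0.39  1.87  0.    0.86 -1.67] t 5.03
y axis [-0.993 -0.117 -0.01 ] z axis [-0.117  0.993  0.   ]
```

View pics/w5.png

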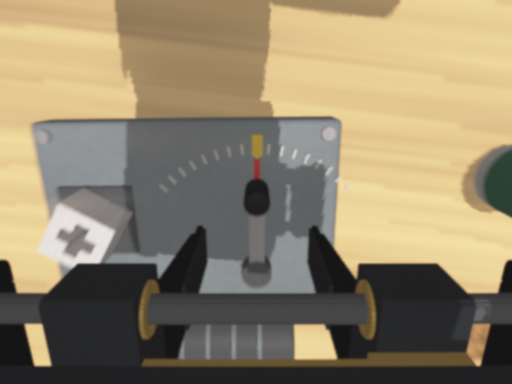

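step_arm --pt "-10 11 -45 0 0 0" --pt "-10 11 -45 0 0 0" --pt "-10 11 -45 0 0 0" --pt "-8 11 -45 0 0 0" --pt "-8 11 -45 0 0 0" --pt "-8 11 -45 0 0 0" --pt "-8 11 -45 0 0 0" --pt "0 11 -45 0 0 0"

```text
t: 6.02
eef_pos: [469.2, -303.0, 227.9]
tcp_rot: [-1.676, 1.556, 0.017]
ft_force: [0.2, 1.1, 0.6]
opening: 0.58
```

step_arm --pt "0 0 0 0.187 0 0" --pt "0 0 0 0.187 0 0" --pt "0 0 0 0.187 0 0" --pt "0 0 0 0.187 0 0" --pt "0 0 0 0.187 0 0" --pt "0 0 0 0.187 0 0" --pt "0 0 0 0.187 0 0" --pt "0 0 0 0.187 0 0"

```text
t: 7.02
eef_pos: [467.7, -306.8, 225.6]
tcp_rot: [-0.122, 1.557, 0.066]
ft_force: [0.4, 0.4, -0.3]
opening: 0.577
```

step_arm --pt "0 0 0 0.187 0 0" --pt "0 0 0 0.187 0 0" --pt "0 0 0 0.187 0 0" --pt "0 0 0 0.187 0 0" --pt "0 0 0 0.187 0 0" --pt "0 0 0 0.187 0 0" --pt "0 0 0 0.187 0 0"

```text
t: 7.9
eef_pos: [467.5, -306.6, 223.9]
tcp_rot: [1.252, 1.557, 0.127]
ft_force: [0.3, -0.5, 0.8]
opening: 0.578
```

```bash
python3 -c "
from h import *
plan([470.5,-294,200],.44+np.pi/2)
T=pose();np.save('w6.npy',T);im=env.read_camera('wrist');cv2.imwrite('pics/w6.png',im[:,:,::-1])"
```

```text
pos [ 467.5 -306.6  223.9] yaw -1.125 tool dp [ 23.9   7.8 -10.1] rv [ 0.006  0.004 -0.013] j [-0.7   0.38  1.71  0.01  1.05  0.42] t 7.9
y axis [0.902 0.431 0.013] z axis [ 0.431 -0.902  0.004]
```

View pics/w6.png

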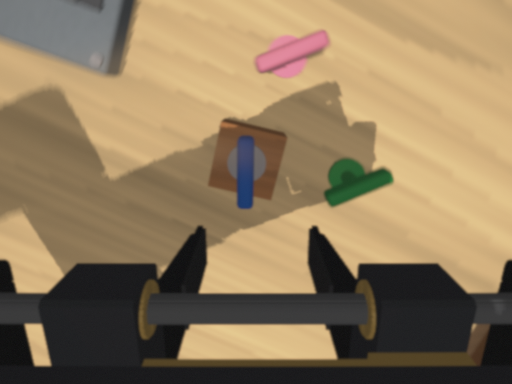

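```bash
python3 - <<'E'
from h import *
C=cal('wrist',np.load('w6.npy'));im=cv2.imread('pics/w6.png');h=cv2.cvtColor(im,cv2.COLOR_BGR2HSV)
m=cv2.inRange(h,(105,130,40),(128,255,255));k,l,st,ce=cv2.connectedComponentsWithStats(m);i=1+np.argmax(st[1:,4]);print(ce[i],st[i])
r=cv2.minAreaRect(cv2.findContours((l==i).astype('uint8'),0,1)[0][0]);bp=cv2.boxPoints(r);w=onz(C,bp,104);print(bp,w,w.mean(0))
for a in range(4):
    v=w[(a+1)%4]-w[a];print(np.linalg.norm(v),np.arctan2(v[1],v[0])%np.pi)
# collar grey center via hsv
cv2.imwrite('pics/w6c.png',cv2.resize(im[110:220,190:300],None,fx=5,fy=5,interpolation=cv2.INTER_CUBIC))
E
```

```text
[244.62686567 187.35820896] [238 167  14  41 536]
[[238. 167.]
 [251. 167.]
 [251. 207.]
 [238. 207.]] [[ 474.09273612 -284.55928894  104.        ]
 [ 479.02548587 -294.88878842  104.        ]
 [ 445.37667975 -310.79511978  104.        ]
 [ 440.2785942  -300.1080596   104.        ]] [ 459.69337399 -297.58781419  104.        ]
11.446858941969852 2.01631507850569
37.21899421825401 0.44158320498523906
11.840765667604519 2.0159024954015115
37.21774392894966 0.4309987576939359
```

View pics/w6c.png

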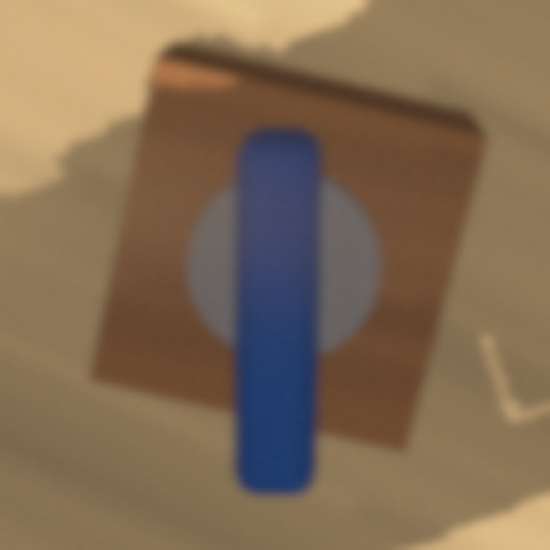

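```bash
python3 - <<'E'
from h import *
C=cal('wrist',np.load('w6.npy'))
f=lambda a:(np.array(a,float)+.5)/5-.5+np.array((190,110))
print('collar',onz(C,f([[284,266]]),52))
e=onz(C,f([[278.5,130],[275,490]]),103);v=e[0]-e[1];print('handle',e,e.mean(0),np.linalg.norm(v),np.arctan2(v[1],v[0]))
b=onz(C,f([[163,55],[482,128],[405,448],[92,378]]),46);print('block',b.mean(0))
E
```

```text
collar [[ 470.3888128  -292.99606606   52.        ]]
handle [[ 501.68150703 -278.73419562  103.        ]
 [ 442.01577504 -305.89663484  103.        ]] [ 471.84864104 -292.31541523  103.        ] 65.55759054810025 0.42720589351742855
block [ 471.13392737 -292.824059     46.        ]
```

step_arm --pt "20 9 -10.5 0.015 0 -0.01" --pt "40 0 0 0 0 0" --pt "35 0 0 0 0 0" --pt "0 0 0 0 0 0"

```text
t: 8.45
eef_pos: [472.3, -293.3, 126.9]
tcp_rot: [0.557, 1.564, -0.581]
ft_force: [-0.5, 0.8, -0.2]
opening: 0.575
```

```bash
python3 -c "
from h import *
plan([471,-293,99],.433+np.pi/2)
T=pose();np.save('w7.npy',T);im=env.read_camera('wrist');cv2.imwrite('pics/w7.png',im[:,:,::-1])"
```

```text
pos [ 472.3 -293.3  126.9] yaw -1.138 tool dp [27.9 -1.1 -1. ] rv [-0.001  0.006 -0.004] j [-0.67  0.49  1.82  0.    0.82  0.46] t 8.45
y axis [0.908 0.419 0.004] z axis [ 0.419 -0.908  0.006]
```

View pics/w7.png

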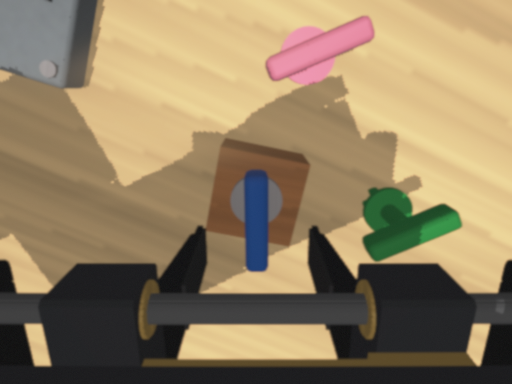

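step_arm --pt "14 -1 -0.5 0 0.005 -0.004" --pt "13 0 0 0 0 0" --pt "0 0 0 0 0 0"

```text
t: 8.88
eef_pos: [472.8, -294.8, 102.3]
tcp_rot: [0.341, 1.564, -0.796]
ft_force: [-0.6, -0.7, 0.2]
opening: 0.577
```

step_arm --pt "0 0 0 0 0 0" --pt "0 0 0 0 0 0" --pt "0 0 0 0 0 0" --pt "0 0 0 0 0 0" --pt "0 0 0 0 0 0" --pt "0 0 0 0 0 0" --grip 5

```text
t: 9.62
eef_pos: [473.3, -295.1, 103.5]
tcp_rot: [0.372, 1.562, -0.765]
ft_force: [-0.3, -0.7, -0.2]
opening: 0.065
```

```bash
python3 -c "
from h import *
plan([471,-293,99],.433+np.pi/2);print(env.state()['opening']*95.1,env.state()['ft_force'])
T=pose();np.save('w8.npy',T);im=env.read_camera('wrist');cv2.imwrite('pics/w8.png',im[:,:,::-1])"
```

```text
pos [ 473.3 -295.1  103.5] yaw -1.137 tool dp [ 4.5 -1.2 -2.9] rv [ 0.001  0.008 -0.003] j [-0.68  0.52  1.84 -0.    0.77  0.46] t 9.62
y axis [0.907 0.421 0.003] z axis [ 0.42  -0.907  0.008]
6.145562856456125 [-0.275404   -0.74087164 -0.20349249]
```

View pics/w8.png

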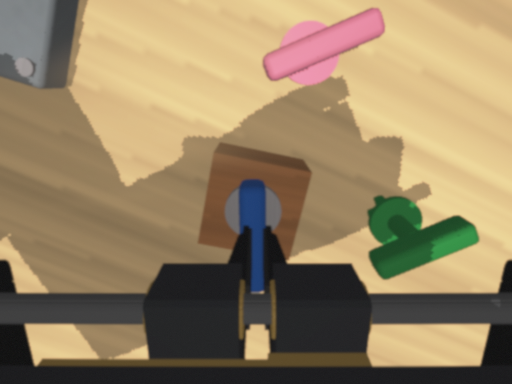

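step_arm --pt "0 0 0 0 0 0" --pt "0 0 0 0 0 0"

```text
t: 9.93
eef_pos: [473.3, -295.1, 103.5]
tcp_rot: [0.373, 1.562, -0.764]
ft_force: [-0.3, 0.0, 0.7]
opening: 0.055
```

```bash
python3 -c "
from h import *
print(env.state()['opening']*95.1,env.state()['ft_force'],env.state()['eef_pos'])
im=env.read_camera('wrist')[:,:,::-1];a=cv2.resize(im[160:320,180:340],None,fx=3.5,fy=3.5,interpolation=cv2.INTER_CUBIC);cv2.imwrite('pics/w9.png',a)
im=env.read_camera('side')[:,:,::-1];a=cv2.resize(im[180:330,220:370],None,fx=4,fy=4,interpolation=cv2.INTER_CUBIC);cv2.imwrite('pics/s9.png',a)"
```

```text
5.2200218104740435 [-0.30580595  0.02991321  0.66453343] [ 473.27506678 -295.13988969  103.48420864]
```

View pics/w9.png

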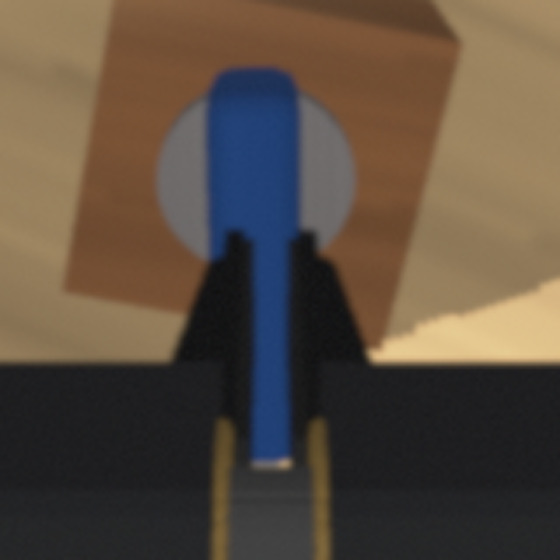

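View pics/s9.png

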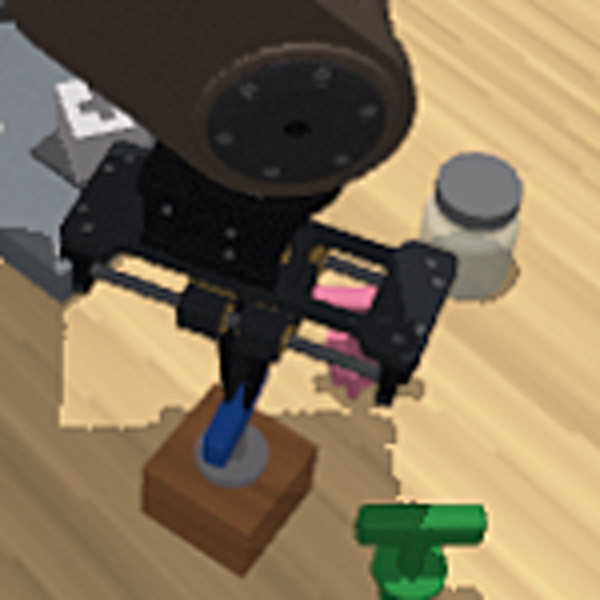

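```bash
python3 -c "
from h import *
print(env.tip_extent, env.state())
T=np.eye(4);C=cal('wrist',T)
for x in (0,6,25):
  print(x,proj(C,[[x,0,-2.6],[x,0,2.6],[x,10,-2.6],[x,10,7.5],[x,-10,0]]).round(1).tolist())
"
```

```text
25.0 {'t': 10.025, 'joints': array([-6.75639380e-01,  5.24465651e-01,  1.83954195e+00, -1.10478215e-03,
        7.68872032e-01,  4.61992314e-01]), 'qvel': array([-2.54768101e-04, -8.22656624e-04, -9.81795146e-04, -5.00437967e-05,
        8.47872024e-04, -1.48836304e-03]), 'tau': array([-8.86538455e-04, -5.69753373e+01, -1.93673104e+01,  6.12443243e-02,
       -3.00643290e-02,  7.52341784e-04]), 'eef_pos': array([ 473.28532461, -295.14595034,  103.45390516]), 'tcp_rot': array([ 0.37326604,  1.56204921, -0.763575  ]), 'ft_force': array([-0.46888473,  0.82149798, -0.43541692]), 'moment': array([-0.08871078,  0.22672296, -0.02844439]), 'opening': 0.0557301164259018}
0 [[253.7, 240.1], [263.0, 240.1], [253.6, 223.5], [272.0, 223.5], [258.3, 256.2]]
6 [[253.8, 235.6], [262.8, 235.6], [253.7, 219.4], [271.5, 219.4], [258.3, 251.3]]
25 [[254.0, 223.0], [262.3, 223.0], [254.0, 208.0], [270.3, 208.0], [258.2, 237.6]]
```

```bash
python3 -c "
from h import *
T=pose();S=cal('side');Tp=cal('top')
for x in (-20,-10,0,6,25):
  X=T[:3,3]+T[:3,0]*x
  print(x,((proj(S,[X])[0]-[220,180]+.5)*4-.5).round(0),proj(Tp,[X])[0].round(1))
hd=np.array([471,-293,93]);d=np.array([np.cos(.43),np.sin(.43),0])*33
print(((proj(S,[hd-d,hd+d,hd-d+[0,0,11],hd+d+[0,0,11]])-[220,180]+.5)*4-.5).round(0))
im=env.read_camera('side')[:,:,::-1];cv2.imwrite('pics/s10.png',cv2.resize(im[240:310,250:320],None,fx=8,fy=8,interpolation=cv2.INTER_CUBIC))
im=env.read_camera('top')[:,:,::-1];cv2.imwrite('pics/t10.png',cv2.resize(im[200:270,330:430],None,fx=6,fy=6,interpolation=cv2.INTER_CUBIC))
"
```

```text
-20 [246. 375.] [376.7 230.8]
-10 [245. 386.] [375.5 230.9]
0 [244. 397.] [374.3 230.9]
6 [243. 404.] [373.6 231. ]
25 [241. 424.] [371.5 231.1]
[[212. 457.]
 [260. 362.]
 [213. 445.]
 [261. 350.]]
```

View pics/s10.png

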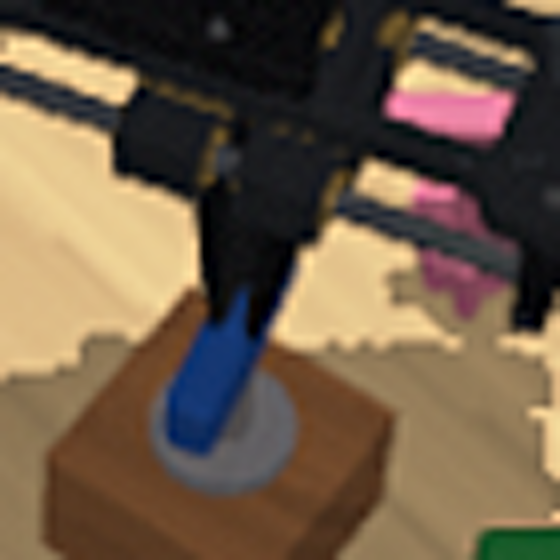

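```bash
python3 -c "
from cell import env
print([a for a in dir(env) if not a.startswith('_')])"
```

```text
['IKError', 'get_calibration', 'job_done', 'read_camera', 'state', 'tip_extent']
```

step_arm --pt "0 -1 -2.5 0 0.007 -0.003" --pt "0 0 0 0 0 0" --pt "0 0 0 0 0 0" --pt "0 0 0 0 0 0" --pt "0 0 0 0 0 0" --grip 45

```text
t: 10.75
eef_pos: [471.2, -293.2, 103.4]
tcp_rot: [-0.144, 1.57, -1.281]
ft_force: [0.2, 0.5, 0.7]
opening: 0.461
```

step_arm --pt "10 0 0 0 0 0" --pt "8 0 0 0 0 0" --pt "0 0 0 0 0 0"

```text
t: 11.12
eef_pos: [471.0, -293.0, 83.7]
tcp_rot: [-1.69, 1.57, -2.827]
ft_force: [-0.5, -0.4, 0.2]
opening: 0.473
```

```bash
python3 -c "
from h import *
plan([471,-293,83],.433+np.pi/2);print(env.state()['opening']*95.1,env.state()['ft_force'])
im=env.read_camera('wrist')[:,:,::-1];cv2.imwrite('pics/w11.png',im)
im=env.read_camera('side')[:,:,::-1];cv2.imwrite('pics/s11.png',cv2.resize(im[230:310,250:330],None,fx=7,fy=7,interpolation=cv2.INTER_CUBIC))
"
```

```text
pos [ 471.  -293.    83.7] yaw -1.137 tool dp [ 0.7  0.  -0. ] rv [ 0.001 -0.     0.   ] j [-0.68  0.55  1.86 -0.    0.73  0.46] t 11.12
y axis [ 0.907  0.42  -0.   ] z axis [ 0.42  -0.907 -0.   ]
45.01175842790435 [-0.45756364 -0.42880612  0.2082967 ]
```

View pics/w11.png

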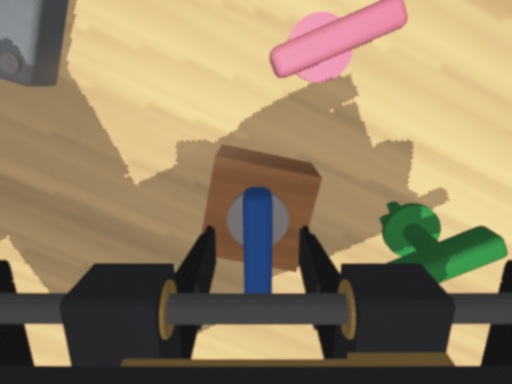

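View pics/s11.png

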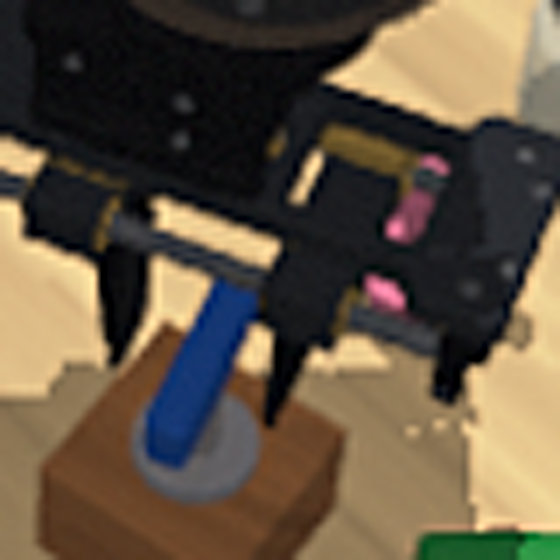

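```bash
python3 -c "
from h import *
T=pose();S=cal('side')
for x in (-15,-5,5,15,25):
  X=[(T@np.array([x,y,z,1]))[:3] for z in(-24,24) for y in (-10,0,10)]
  print(x,proj(S,X).round(1).tolist())
"
```

```text
-15 [[266.8, 279.5], [268.6, 275.9], [270.4, 272.4], [288.0, 287.7], [289.7, 284.0], [291.4, 280.4]]
-5 [[266.6, 282.1], [268.4, 278.6], [270.2, 275.1], [287.6, 290.4], [289.3, 286.7], [291.0, 283.1]]
5 [[266.4, 284.8], [268.2, 281.2], [270.0, 277.7], [287.2, 293.0], [289.0, 289.3], [290.6, 285.7]]
15 [[266.2, 287.4], [268.0, 283.8], [269.8, 280.3], [286.9, 295.5], [288.6, 291.9], [290.3, 288.3]]
25 [[266.0, 289.9], [267.8, 286.4], [269.6, 282.9], [286.6, 298.0], [288.2, 294.4], [289.9, 290.8]]
```

step_arm --pt "0 0 0 0 0 0" --pt "0 0 0 0 0 0" --pt "0 0 0 0 0 0" --pt "0 0 0 0 0 0" --pt "0 0 0 0 0 0" --pt "0 0 0 0 0 0" --grip 3

```text
t: 11.98
eef_pos: [471.4, -293.4, 84.9]
tcp_rot: [0.278, 1.569, -0.859]
ft_force: [-0.7, 0.5, -0.2]
opening: 0.156
```

```bash
python3 -c "
from h import *
plan([471,-293,83],.433+np.pi/2);print(env.state()['opening']*95.1,env.state()['ft_force'])
im=env.read_camera('wrist')[:,:,::-1];cv2.imwrite('pics/w12.png',cv2.resize(im[160:320,180:340],None,fx=3.5,fy=3.5,interpolation=cv2.INTER_CUBIC))
"
```

```text
pos [ 471.4 -293.4   84.9] yaw -1.137 tool dp [ 1.9 -0.2 -0.5] rv [ 0.001  0.002 -0.   ] j [-0.68  0.55  1.86 -0.    0.73  0.46] t 11.97
y axis [0.907 0.421 0.   ] z axis [ 0.421 -0.907  0.002]
14.852390666800538 [-0.66397244  0.52867714 -0.21831407]
```

View pics/w12.png

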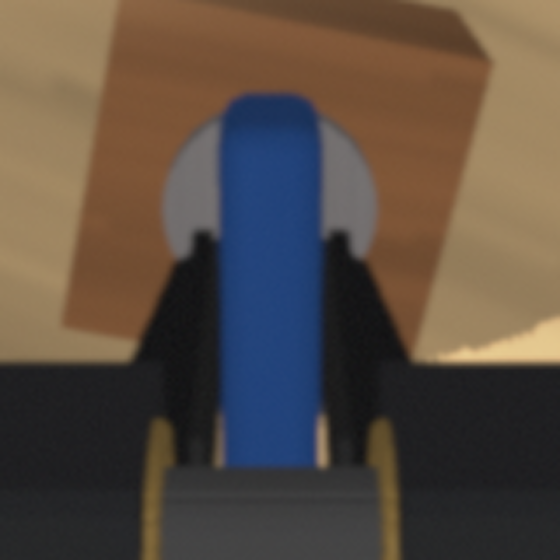

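step_arm --pt "-8 0 0 0 0 0" --pt "-15 0 0 0 0 0" --pt "-20 0 0 0 0 0" --pt "-25 0 0 0 0 0" --pt "-25 0 0 0 0 0" --pt "-15 0 0 0 0 0" --pt "0 0 0 0 0 0"

```text
t: 12.9
eef_pos: [471.4, -293.2, 202.2]
tcp_rot: [0.406, 1.565, -0.731]
ft_force: [0.5, -0.6, -0.9]
opening: 0.155
```

```bash
python3 -c "
from h import *
plan([567,-68,200],1.17+np.pi/2);print(env.state()['opening']*95.1,env.state()['ft_force'])
im=env.read_camera('wrist')[:,:,::-1];cv2.imwrite('pics/w13.png',im)
im=env.read_camera('side')[:,:,::-1];cv2.imwrite('pics/s13.png',im)
"
```

```text
pos [ 471.4 -293.2  202.2] yaw -1.137 tool dp [   1.8  181.4 -164.2] rv [-0.736  0.006 -0.   ] j [-0.68  0.4   1.74 -0.    1.    0.46] t 12.9
y axis [0.907 0.421 0.002] z axis [ 0.421 -0.907  0.005]
14.722208783253167 [ 0.46536068 -0.56298294 -0.91018389]
```

View pics/w13.png

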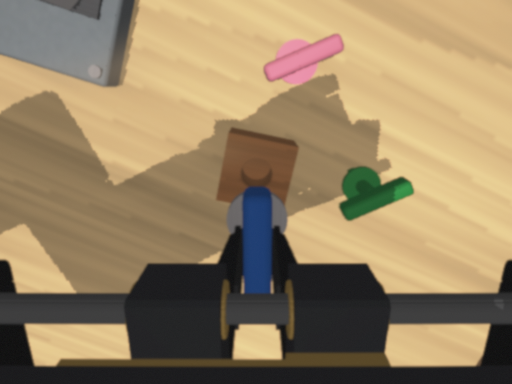

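View pics/s13.png

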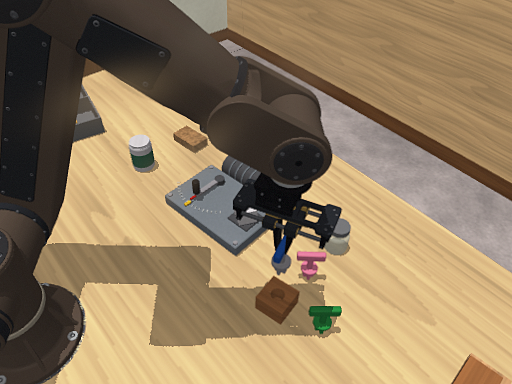

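step_arm --pt "0 0 0 -0.184 0 0" --pt "0 0 0 -0.184 0 0" --pt "0 0 0 -0.184 0 0" --pt "0 0 0 -0.184 0 0"

```text
t: 13.5
eef_pos: [469.8, -292.0, 197.6]
tcp_rot: [2.972, 1.568, 2.587]
ft_force: [0.3, 0.5, -1.5]
opening: 0.152
```

```bash
python3 -c "
from h import *
plan([567,-68,200],1.17+np.pi/2);print(env.state()['opening']*95.1,env.state()['ft_force'])
"
```

```text
pos [ 469.8 -292.   197.6] yaw -0.384 tool dp [ -2.3 244.1   6.1] rv [ 0.016 -0.003 -0.   ] j [-0.68  0.4   1.75 -0.    0.99 -0.29] t 13.5
y axis [0.375 0.927 0.   ] z axis [ 0.927 -0.375 -0.003]
14.423872003559831 [ 0.34400973  0.46545572 -1.50787871]
```

step_arm --pt "-1 40 1 0.016 0 0" --pt "-1 45 1 0 0 0" --pt "-1 45 1 0 0 0" --pt "0 30 1 0 0 0" --pt "0 0 0 0 0 0"

```text
t: 14.12
eef_pos: [535.1, -141.5, 196.5]
tcp_rot: [3.057, 1.561, 2.658]
ft_force: [0.4, 0.1, -0.9]
opening: 0.157
```

```bash
python3 -c "
from h import *
plan([567,-68,200],1.17+np.pi/2);print(env.state()['opening']*95.1,env.state()['ft_force'])
T=pose();np.save('w14.npy',T);im=env.read_camera('wrist')[:,:,::-1];cv2.imwrite('pics/w14.png',im)
"
```

```text
pos [ 535.1 -141.5  196.5] yaw -0.398 tool dp [-3.5 80.1  0.9] rv [ 0.002 -0.01  -0.001] j [-0.38  0.41  1.74  0.    1.    0.02] t 14.12
y axis [0.388 0.922 0.001] z axis [ 0.922 -0.388 -0.01 ]
14.913827582220861 [ 0.38979446  0.14081545 -0.91505719]
```

View pics/w14.png

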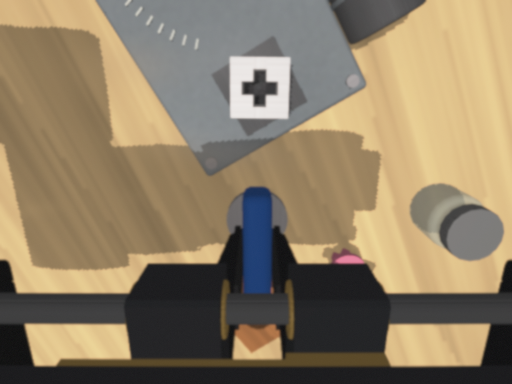

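```bash
python3 - <<'E'
from h import *
T=np.load('w14.npy');C=cal('wrist',T);im=cv2.imread('pics/w14.png');g=cv2.cvtColor(im,cv2.COLOR_BGR2GRAY)
m=(g>190).astype('uint8');m[130:]=0;m[:40]=0;m[:,:200]=0;m[:,310:]=0
c=max(cv2.findContours(m,0,1)[0],key=cv2.contourArea);r=cv2.minAreaRect(c);bp=cv2.boxPoints(r);print(r)
w=onz(C,bp,80);print(w.mean(0));print([(round(float(np.linalg.norm(w[(a+1)%4]-w[a])),1),round(float(np.arctan2(*(w[(a+1)%4]-w[a])[[1,0]])%(np.pi/2)),3)) for a in range(4)])
m=((g<70)&(np.mgrid[:384,:512][0]<112)&(np.mgrid[:384,:512][0]>66)&(abs(np.mgrid[:384,:512][1]-260)<25)).astype('uint8')
k,l,st,ce=cv2.connectedComponentsWithStats(m);i=1+np.argmax(st[1:,4]);print('cross',ce[i],st[i],onz(C,[ce[i]],80))
cv2.imwrite('pics/w14c.png',np.hstack([cv2.resize(im[40:140,210:310],None,fx=4,fy=4,interpolation=cv2.INTER_CUBIC),cv2.resize(im[180:280,208:308],None,fx=4,fy=4,interpolation=cv2.INTER_CUBIC)]))
# in-hand: collar plane tool x: collar top handle centre x=-8 -> collar top mid at x=-8+41=33
Ct=cal('wrist',np.eye(4))
for y in(-4,-2,0,2):print(y,proj(Ct,[[33,y,0],[33,y+20,0],[33,y,20],[33,y,-20],[-19,y+33,0]]).round(1).tolist())
E
```

```text
((259.5, 87.5), (61.0, 59.0), 90.0)
[566.7012372  -66.64503204  80.        ]
[(46.9, 1.172), (47.7, 1.199), (49.3, 1.174), (47.8, 1.15)]
cross [258.80614657  87.8179669 ] [244  72  31  32 423] [[566.32129905 -66.13792534  80.        ]]
-4 [[258.1, 224.9], [258.2, 195.8], [288.7, 224.9], [227.6, 224.9], [258.5, 203.3]]
-2 [[258.1, 222.0], [258.2, 192.8], [288.7, 222.0], [227.5, 222.0], [258.6, 199.3]]
0 [[258.1, 219.2], [258.2, 189.8], [288.8, 219.2], [227.4, 219.2], [258.6, 195.4]]
2 [[258.1, 216.3], [258.2, 186.8], [288.9, 216.3], [227.3, 216.3], [258.6, 191.4]]
```

View pics/w14c.png

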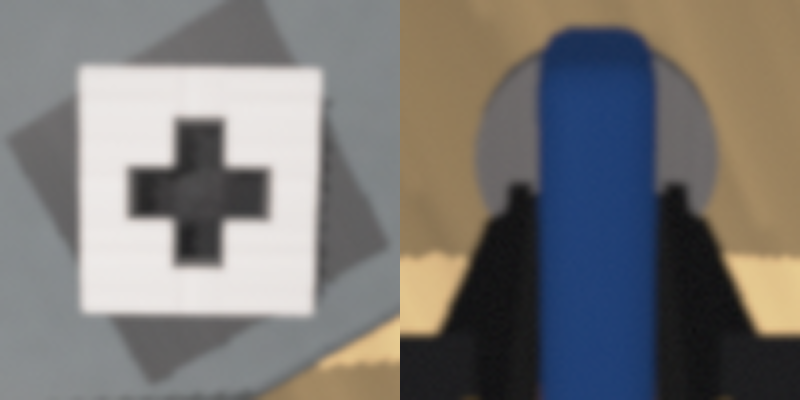

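step_arm --pt "10 40 0.5 0 -0.01 0" --pt "10 40 0 0 0 0" --pt "10 0 0 0 0 0" --pt "0 0 0 0 0 0"

```text
t: 14.68
eef_pos: [565.5, -71.3, 164.1]
tcp_rot: [-2.82, 1.569, 3.06]
ft_force: [-0.1, -0.2, -1.2]
opening: 0.158
```

```bash
python3 -c "
from h import *
plan([567.1,-67.4,160],1.17+np.pi/2);print(env.state()['opening']*95.1,env.state()['ft_force'])
T=pose();np.save('w15.npy',T);im=env.read_camera('wrist')[:,:,::-1];cv2.imwrite('pics/w15.png',im)
im=env.read_camera('side')[:,:,::-1];cv2.imwrite('pics/s15.png',cv2.resize(im[140:260,180:300],None,fx=5,fy=5,interpolation=cv2.INTER_CUBIC))
"
```

```text
pos [565.5 -71.3 164.1] yaw -0.403 tool dp [ 4.1  4.2 -0.1] rv [-0.003 -0.002  0.001] j [-0.24  0.46  1.75 -0.    0.93  0.16] t 14.68
y axis [ 0.392  0.92  -0.001] z axis [ 0.92  -0.392 -0.002]
15.043555522477885 [-0.12414234 -0.16137927 -1.22473211]
```

View pics/w15.png

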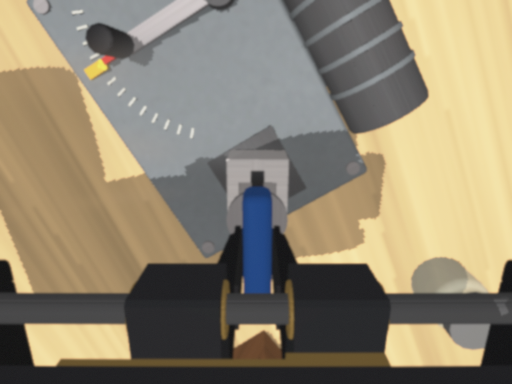

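View pics/s15.png

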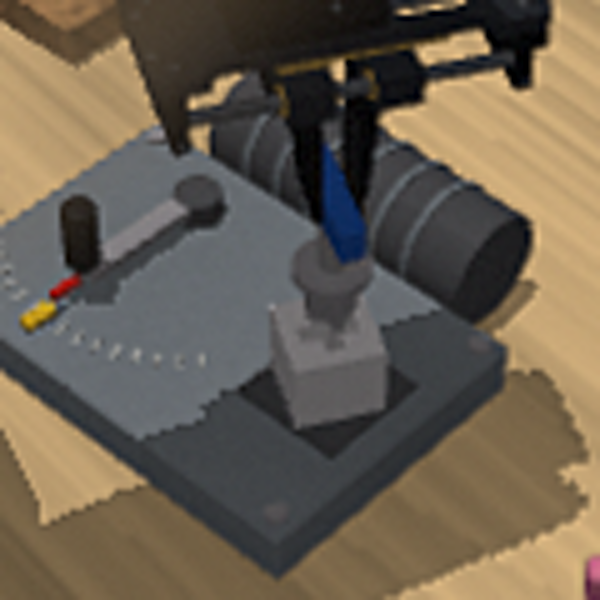

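step_arm --pt "3 4 0 0 0 0" --pt "4 0 0 0 0 0" --pt "0 0 0 0 0 0"

```text
t: 15.15
eef_pos: [567.5, -69.4, 158.4]
tcp_rot: [-0.198, 1.57, -0.605]
ft_force: [0.1, 0.9, -0.9]
opening: 0.158
```

```bash
python3 -c "
from h import *
plan([567.1,-67.4,150],1.17+np.pi/2);print(env.state()['opening']*95.1,env.state()['ft_force'])
T=pose();np.save('w16.npy',T);im=env.read_camera('wrist')[:,:,::-1];cv2.imwrite('pics/w16.png',cv2.resize(im[130:270,190:330],None,fx=4,fy=4,interpolation=cv2.INTER_CUBIC))
im=env.read_camera('side')[:,:,::-1];cv2.imwrite('pics/s16.png',cv2.resize(im[170:240,210:280],None,fx=8,fy=8,interpolation=cv2.INTER_CUBIC))
S=cal('side');X=[(T@np.array([69,0,-.5,1]))[:3]];print('tip side px',((proj(S,X)-[210,170]+.5)*8-.5), ((proj(S,[[566.6,-67.2,80]])-[210,170]+.5)*8-.5))
C=cal('wrist',T);e1=np.array([np.cos(1.17),np.sin(1.17)]);e2=np.array([-e1[1],e1[0]]);
for c in([566.6,-67.2],):
  print((proj(C,[[*(np.array(c)+a*e1*24+b*e2*24),80] for a,b in((1,1),(1,-1))]+[[*(np.array(c)+15*e1+b*e2*5.5),80] for b in (1,-1)])-[190,130]+.5)*4-.5)
"
```

```text
pos [567.5 -69.4 158.4] yaw -0.406 tool dp [ 8.4  1.7 -1.1] rv [-0.006  0.001  0.   ] j [-0.24  0.47  1.75 -0.    0.92  0.17] t 15.15
y axis [ 0.395  0.919 -0.   ] z axis [ 0.919 -0.395  0.001]
14.998497324311202 [ 0.05735343  0.85438567 -0.94513061]
tip side px [[288.68710432 272.64115665]] [[283.23151055 290.40439262]]
[[136.50435339 142.63774906]
 [390.65990949 141.31457697]
 [235.03960736 188.24869428]
 [292.70542063 187.95016669]]
```

View pics/w16.png

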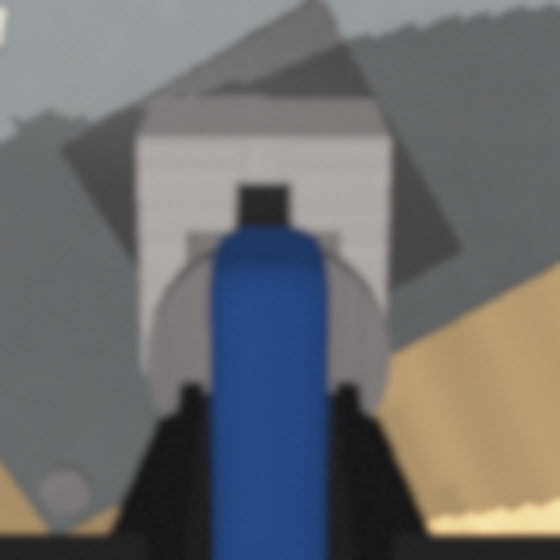

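View pics/s16.png

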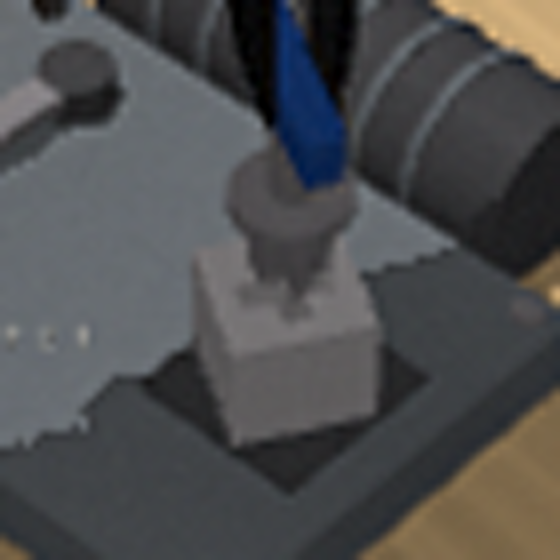

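step_arm --pt "3 2.3 -1 -0.005 0 0" --pt "4 0 0 0 0 0" --pt "4 0 0 0 0 0" --pt "0 0 0 0 0 0"

```text
t: 15.75
eef_pos: [567.6, -66.5, 146.9]
tcp_rot: [-0.085, 1.57, -0.485]
ft_force: [0.2, 0.5, -0.8]
opening: 0.155
```

```bash
python3 -c "
from h import *
plan([567.1,-67.4,150],1.17+np.pi/2);print(env.state()['opening']*95.1,env.state()['ft_force'],env.state()['moment'])
T=pose();np.save('w17.npy',T);im=env.read_camera('wrist')[:,:,::-1];cv2.imwrite('pics/w17.png',cv2.resize(im[130:270,190:330],None,fx=4,fy=4,interpolation=cv2.INTER_CUBIC))
im=env.read_camera('side')[:,:,::-1];cv2.imwrite('pics/s17.png',cv2.resize(im[170:240,210:280],None,fx=8,fy=8,interpolation=cv2.INTER_CUBIC))
"
```

```text
pos [567.6 -66.5 146.9] yaw -0.401 tool dp [-3.1 -1.  -0.1] rv [0.    0.001 0.   ] j [-0.23  0.49  1.76 -0.    0.89  0.17] t 15.75
y axis [ 0.39   0.921 -0.   ] z axis [ 0.921 -0.39   0.001]
14.73133499372032 [ 0.23515053  0.52876784 -0.84984412] [-0.10909015  0.08379895 -0.04074889]
```

View pics/w17.png

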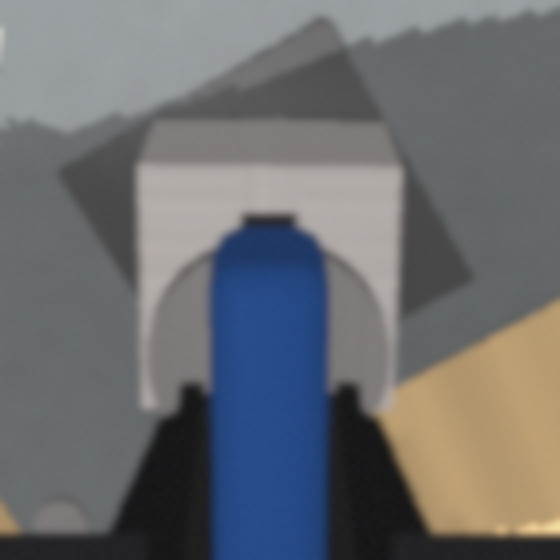

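View pics/s17.png

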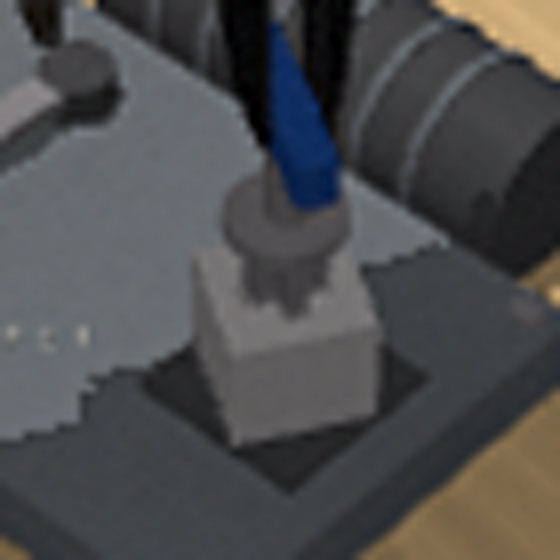

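step_arm --pt "3 0 0 0 0 0" --pt "3 0 0 0 0 0" --pt "3 0 0 0 0 0" --pt "0 0 0 0 0 0"

```text
t: 16.35
eef_pos: [567.8, -66.6, 137.6]
tcp_rot: [0.004, 1.569, -0.397]
ft_force: [-0.0, -0.2, -0.4]
opening: 0.157
```

```bash
python3 -c "
from h import *
plan([567.1,-67.4,120],1.17+np.pi/2);print(env.state()['opening']*95.1,env.state()['ft_force'],env.state()['moment'])
"
```

```text
pos [567.8 -66.6 137.6] yaw -0.401 tool dp [17.6 -1.  -0.4] rv [ 0.     0.002 -0.   ] j [-0.23  0.5   1.77 -0.    0.87  0.17] t 16.35
y axis [0.39  0.921 0.   ] z axis [ 0.921 -0.39   0.002]
14.90620756979094 [-0.0150893  -0.21574667 -0.39307461] [-0.06520991  0.14359486 -0.00815831]
```

step_arm --pt "4 0 0 0 0 0" --pt "4 0 0 0 0 0" --pt "4 0 0 0 0 0" --pt "0 0 0 0 0 0"

```text
t: 16.85
eef_pos: [567.8, -66.6, 124.7]
tcp_rot: [-0.008, 1.569, -0.409]
ft_force: [0.1, 0.3, -0.7]
opening: 0.158
```

step_arm --pt "3 0 0 0 0 0" --pt "3 0 0 0 0 0" --pt "0 0 0 0 0 0"

```text
t: 17.23
eef_pos: [568.0, -66.7, 118.7]
tcp_rot: [0.043, 1.568, -0.357]
ft_force: [-1.9, 0.1, 3.4]
opening: 0.153
```

```bash
python3 -c "
from h import *
plan([567.1,-67.4,108],1.17+np.pi/2);print(env.state()['opening']*95.1,env.state()['ft_force'],env.state()['moment'])
im=env.read_camera('wrist')[:,:,::-1];cv2.imwrite('pics/w18.png',cv2.resize(im[130:270,190:330],None,fx=4,fy=4,interpolation=cv2.INTER_CUBIC))
im=env.read_camera('side')[:,:,::-1];cv2.imwrite('pics/s18.png',cv2.resize(im[170:240,210:280],None,fx=8,fy=8,interpolation=cv2.INTER_CUBIC))
"
```

```text
pos [568.  -66.7 118.7] yaw -0.401 tool dp [10.7 -1.  -0.6] rv [ 0.     0.002 -0.   ] j [-0.23  0.52  1.79 -0.    0.83  0.17] t 17.23
y axis [0.39  0.921 0.   ] z axis [ 0.921 -0.39   0.002]
14.516609358105995 [-1.86484646  0.06086933  3.35504031] [-0.04501892  0.3590806  -0.01128375]
```

View pics/w18.png

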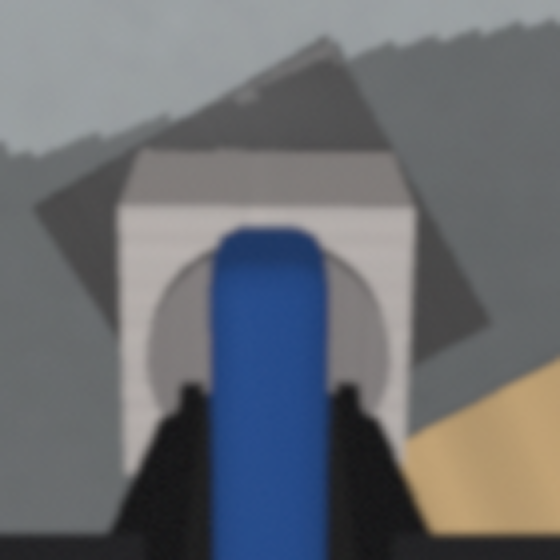

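View pics/s18.png

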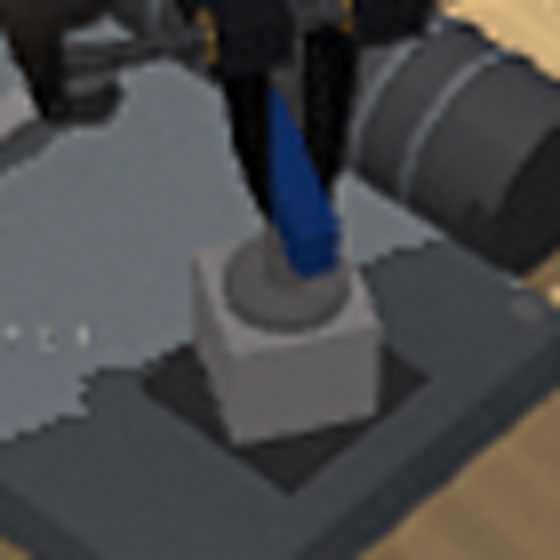

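step_arm --pt "3 0 0 0 0 0" --pt "3 0 0 0 0 0" --pt "2 0 0 0 0 0" --pt "0 0 0 0 0 0"

```text
t: 17.82
eef_pos: [568.2, -66.7, 112.1]
tcp_rot: [0.072, 1.567, -0.328]
ft_force: [-2.8, 0.0, 9.2]
opening: 0.156
```

```bash
python3 -c "
from h import *
plan([567.1,-67.4,108],1.17+np.pi/2);print(env.state()['opening']*95.1,env.state()['ft_force'],env.state()['moment'])
"
```

```text
pos [568.2 -66.7 112.1] yaw -0.401 tool dp [ 4.1 -1.1 -0.7] rv [ 0.     0.004 -0.   ] j [-0.23  0.53  1.79 -0.    0.81  0.17] t 17.82
y axis [0.39  0.921 0.   ] z axis [ 0.921 -0.39   0.004]
14.80848992491645 [-2.83089057  0.04353914  9.16018085] [0.06270055 0.74997528 0.04083184]
```

step_arm --pt "2 0 -0.5 0 0 0" --pt "2 0 0 0 0 0" --pt "2 0 0 0 0 0" --pt "0 0 0 0 0 0"

```text
t: 18.32
eef_pos: [568.2, -66.7, 109.5]
tcp_rot: [0.089, 1.563, -0.311]
ft_force: [-5.0, 0.4, 11.5]
opening: 0.153
```

```bash
python3 -c "
from h import *
plan([567.1,-67.4,108],1.17+np.pi/2);print(env.state()['opening']*95.1,env.state()['ft_force'],env.state()['moment'])
"
```

```text
pos [568.2 -66.7 109.5] yaw -0.4 tool dp [ 1.5 -1.1 -0.8] rv [ 0.     0.008 -0.001] j [-0.23  0.53  1.8  -0.    0.8   0.17] t 18.32
y axis [0.39  0.921 0.001] z axis [ 0.921 -0.39   0.008]
14.511954234736612 [-5.04857134  0.37450848 11.54611841] [ 0.10605484  1.2525711  -0.04083588]
```

step_arm --pt "3 0 -1 0 0 0" --pt "3 0 -0.5 0 0 0" --pt "4 0 0 0 0 0"

```text
t: 18.7
eef_pos: [569.6, -66.9, 108.1]
tcp_rot: [0.105, 1.552, -0.295]
ft_force: [-15.5, 3.3, 46.9]
opening: 0.157
```

```bash
python3 -c "
from h import *
plan([567.1,-67.4,108],1.17+np.pi/2);print(env.state()['opening']*95.1,env.state()['ft_force'],env.state()['moment'])
im=env.read_camera('wrist')[:,:,::-1];cv2.imwrite('pics/w19.png',im)
im=env.read_camera('side')[:,:,::-1];cv2.imwrite('pics/s19.png',cv2.resize(im[140:260,160:320],None,fx=5,fy=5,interpolation=cv2.INTER_CUBIC))
print(env.state()['eef_pos'],env.state()['ft_force'])
"
```

```text
pos [569.6 -66.9 108.1] yaw -0.4 tool dp [ 0.1 -1.4 -2.2] rv [ 0.001  0.019 -0.002] j [-0.23  0.53  1.8  -0.    0.79  0.17] t 18.7
y axis [0.389 0.921 0.002] z axis [ 0.921 -0.389  0.019]
14.904096357148886 [-15.48568085   3.34184303  46.87539394] [0.55483742 3.08272693 0.0081476 ]
[569.40161504 -66.8600678  108.13448357] [-12.74708431   1.74986893  43.73815615]
```

View pics/w19.png

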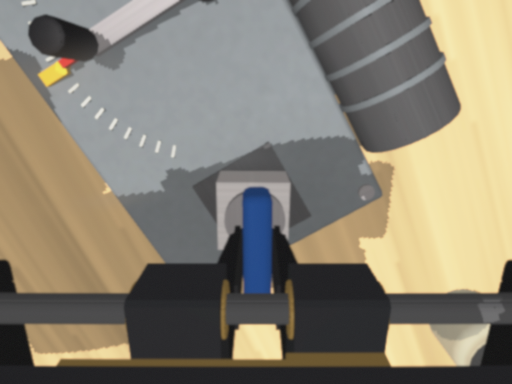

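View pics/s19.png

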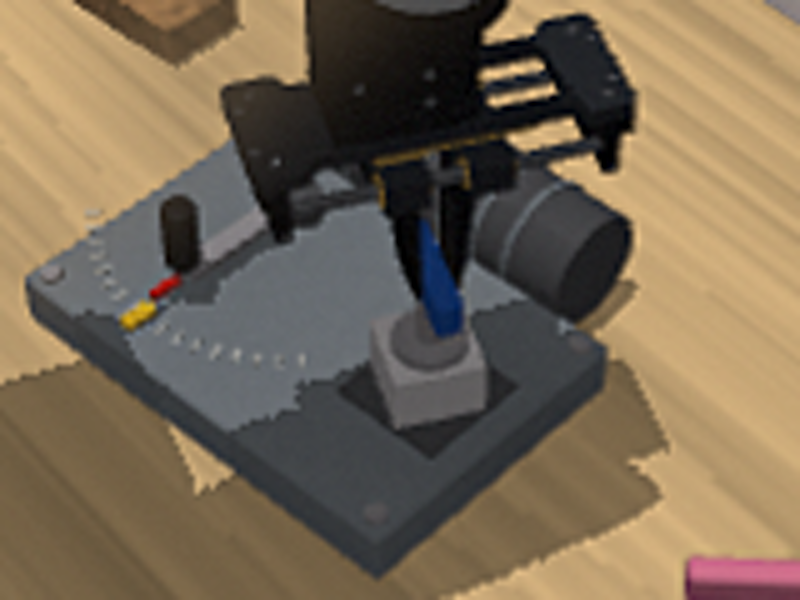

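step_arm --pt "1 0 -0.5 0 0.01 0" --pt "1.5 0 -0.5 0 0 0"

```text
t: 19.05
eef_pos: [568.7, -66.7, 108.6]
tcp_rot: [0.174, 1.559, -0.226]
ft_force: [-2.1, 0.2, 11.7]
opening: 0.152
```

```bash
python3 -c "
from h import *
plan([567.1,-67.4,108],1.17+np.pi/2);print(env.state()['opening']*95.1,env.state()['ft_force'],env.state()['moment'])
im=env.read_camera('top')[:,:,::-1];cv2.imwrite('pics/t20.png',im)
im=env.read_camera('side')[:,:,::-1];cv2.imwrite('pics/s20.png',im)
print(env.state()['eef_pos'],env.state()['ft_force'],env.state()['t'])
"
```

```text
pos [568.7 -66.7 108.6] yaw -0.399 tool dp [ 0.6 -1.3 -1.2] rv [ 0.001  0.011 -0.002] j [-0.23  0.53  1.8   0.    0.8   0.17] t 19.05
y axis [0.389 0.921 0.002] z axis [ 0.921 -0.389  0.011]
14.49200015122824 [-2.05293161  0.24070061 11.71769915] [-0.23971467  0.59409716  0.00219623]
[568.71329327 -66.71707608 108.51152013] [-3.34980183  0.06855766 13.72608049] 19.15
```

View pics/s20.png

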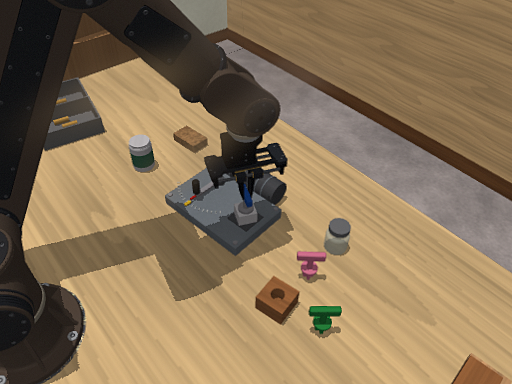

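step_arm --pt "2.5 0 -0.5 0 0 0"

```text
t: 19.27
eef_pos: [569.0, -66.8, 108.2]
tcp_rot: [0.155, 1.556, -0.244]
ft_force: [-8.5, 1.7, 36.7]
opening: 0.156
```

```bash
python3 -c "
from h import *
im=env.read_camera('wrist')[:,:,::-1];cv2.imwrite('pics/w20.png',im)
s=env.state();print(s['eef_pos'],s['ft_force'],s['opening']*95.1,s['t'])
Image=None
print(env.job_done())
"
```

```text
[568.87085804 -66.73683334 108.31726148] [-8.07471868  0.60623645 26.74399228] 14.682135864268833 19.325
the job is handed in; nothing more can be done
None
```

```bash
python3 -c "
from h import *
s=env.state();print(s['eef_pos'],s['ft_force'],s['opening']*95.1,s['t'])"
```

```text
the job is handed in; nothing more can be done
```

I handed the job in at about 19.3 s, with the key still gripped and the socket held down at its stop; no verdict is reported.

- **Lever:** I swung it to the yellow marker and let go. The wrist camera then put the pointer tip within about 1 mm of the marker's inner end. Later side views still show the two lined up.
- **Key:** I lifted the blue-handled key out of its block, turned it about 0.73 rad and pushed it straight into the socket. There was no contact force until its collar met the socket face, at about 118.7 mm TCP height.
- **Socket:** I pushed on to about 108.3 mm TCP height, roughly 10 mm further, where the force rose sharply from the spring's ~12 N to about 45 N. I took that as the stop. I then eased off and handed in with about 27 N of downward push.
- **Grip:** the fingers were open about 15 mm on the handle, which matches its width.
- **Bystanders:** the last side view shows the can, jar and cork block where they started; I didn't measure their positions.

**Problems along the way:**
- The first grasp of the key closed above the handle and held nothing. The fingertips seem to reach less far than the stated 25 mm, so I reopened, went 18 mm lower and gripped properly.
- About 8 N of sideways force and a tool tilt of about 0.01 rad remained at the end. That tilt is well inside the 0.12 rad limit, if the key tilts with the tool.
- The cameras disagreed by about 2 mm on where the socket is, so I averaged them before inserting.

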